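# Lock the concentrate bottle in its safety holder

## Task

The square bottle of concentrate has toppled over: stand it upright on its base on the bare worktop and let go of it. Then take it again and lower it, without dropping it, cap up and fully home into the square well of the safety holder, and let go. Finally swing the holder's hinged hasp over the bottle and down onto its staple until it is fully closed, and leave all the other things on the worktop where they are.

Things in the scene. Friction and masses are not known exactly. Their poses are not given: they have to be found in the camera images.
- bottle: White square plastic bottle, round black cap, 0.15 kg, at first lying on a flat side. Body 40 x 40 mm, 88 mm long; thin neck, then the cap, 28 mm in diameter, 92 to 120 mm from the base. Origin: centre of the base (20 mm above the worktop while it lies, on the worktop when it stands). x axis: base to cap; y, z: square to its flat sides.
- bottle_top (a point): Centre of the cap's top face, 120 mm from the base along the bottle's x axis.
- holder: Fixed grey block 84 (x) x 92 (y) mm, 85 high, on a foot plate 120 (x) x 150 (y) x 6, a square well in its top. Posts 30 (x) x 12 (y) mm, 134 high, centred 52 mm from the middle: the +y one carries the hasp's hinge, the -y one the staple (wire loop up to 153). Nothing stands on its x sides. Origin: centre of its underside, on the worktop; yaw varies.
- well_mouth (a point): Centre of the well's mouth, in the block's top face 85 mm above the worktop. The well is 44 x 44 mm, its sides along the holder's x and y axes, with a 3 mm chamfer. Axes as the holder's.
- well_floor (a point): Centre of the well's floor, 72 mm below the mouth, 13 mm above the worktop; a seated bottle stands on it, its cap's top 133 mm above the worktop. Axes as the holder's.
- hasp (a joint): Angle of the hasp, rad: 0 = closed, lying level from the hinge to the staple, 3 mm over the cap of a seated bottle; it grows as the hasp is lifted, 1.57 = straight up, 2.4 = leaning far back beyond the +y side. The hinge is stiff: the hasp stays where it is left and moves with about 1 N at its end.
- hasp_hinge (a point): Middle of the hasp's hinge axis, 138 mm above the worktop over the holder's +y post; the axis runs along the holder's x. Axes as the holder's.
- hasp_tip (a point): Middle of the free end of the hasp, a flat steel strap 24 mm wide, 4 mm thick, 125 mm long from the hinge, with a window from 92 to 117 mm from the hinge that goes over the staple. Fixed to the hasp: y axis points from the free end to the hinge, z axis is the strap's upper face when closed.
- film_can_a: Bystander: black film can with grey lid, upright, 34 mm in diameter, 51 mm high. Origin: centre of its base.
- film_can_b: Bystander: a second film can like it. Origin: centre of its base.
- padlock: Bystander: brass padlock lying flat, 40 x 38 x 20 mm with a shackle reaching 47 mm along +y. Origin: middle of its body, on the worktop.
- beaker: Bystander: clear plastic measuring cup, 76 mm in diameter, 80 mm high. Origin: centre of its base.
- brown_bottle: Bystander: round brown glass bottle, upright, 68 mm in diameter, 170 mm high. Origin: centre of its base.
- white_jar: Bystander: white jar, 80 mm in diameter, 85 mm high. Origin: centre of its base.
- brush: Bystander: brush lying on the worktop, 160 mm long. Origin: its middle, on the worktop.
Not all that is in view belongs to the job. What is meant by the holder is not turquoise, and is the larger of those in its own colour. Leave any pink look-alike of the bottle alone.

How it is judged:
By the outcome, as a careful person would: the job done as asked, in the order asked, and still so for the second after the job is handed in, with the robot touching nothing.
It also fails if it takes over 72 s, if anything falls off the work surface, if the arm or the gripper's body presses on something with over 40 N, if the wrist force passes 120 N, or if a joint passes its speed limit or range.

## Robot

A 6-joint arm with a two-finger parallel gripper is mounted at the origin on the work surface. World frame = base frame: x ahead of the robot, y to its left, z up, the work surface at z = 0. Lengths are in m, angles in degrees, forces in N, time in s.
With the tool pointing down it reaches from about 0.35 to 0.875 m from the base axis. Payload 4.2 kg.
Tool frame: the origin (TCP) lies on the mounting face of the last link; the fingertips stand 182 mm ahead of it and the grasp point (between the pads) lies 164 mm ahead of it (r.tcp_to_grasp is the distance from the TCP to the grasp point, in m); z points along the fingers, y is the line along which they close (so a half turn about z gives the same grasp; the last joint's range is limited). The gripper opens to 87 mm and grips with 3 to 60 N. Pads are 19 mm wide; open, the fingers measure 117 mm over their backs; the gripper's body (75 mm by 190 mm) begins 51 mm behind the grasp point.
Start: joints at [79.561, 22.042, 0.453, 0, -68.411, -14.817], TCP at [0.267, 0.565, 0.405] pointing down, gripper open.
Joint ranges: [-179.83, 179.83], [-69.29, 118.12], [-61.27, 80.66], [-181.25, 117.63], [-171.15, -9.14], [-177.46, 177.46]. Speed limits (degrees/s): [159.86, 159.86, 180, 180, 180, 180].

## Interface

Orientations are given as a 3x3 rotation matrix whose columns are the frame's x, y, z axes.
In Python, from station import sense, eyes, r gives the robot as it stands.
- The arm moves only by the tool jog_arm, never from a script. Its argument "increments" is a list of rows, each a list of 4 numbers: the shift along the tool's x, y, z normalised to -1 to 1, where 1 is 0.02 m, then the turn about the tool's z normalised to -1 to 1, where 1 is 0.08 rad. A call has 1 to 10 rows; each row shifts and turns the commanded pose from where the row before left it, along the tool's axes as they then stand; what a row does not reach is not made up. A row lasts 1/10 s, in which the tool goes at most 50 mm and 8.59 degrees, less where a joint would pass 70% of its speed; a pose out of reach is approached as far as the arm can. A call with a number of a shift or a turn outside -1 to 1 is refused whole. A call with a gripper value outside its range is refused whole. "grip" is the finger opening in mm, from 0 to 87, set as the call begins (left out, the last holds). The fingers move at their own pace and stop on an object; the grip force is fixed at half the most. Time passes only in rows, so rows that do not move let the fingers close. It gives the time, the measured TCP pose, the force, the opening and the grip force at its end, in the units of the state.
- sense(): the state, without advancing time (a new reading comes with each control period).
- eyes.capture(name): name is "scene" or "top" or "wrist"; returns the picture (480x640x3 uint8, blue, green, red); there is no depth.
- eyes.get_calibration(name): a dict with "camera_matrix" (3x3 intrinsics, pixels), "k1" (the pictures are not rectified: a ray, as slopes to the right and down, at radius r is drawn at 1 + k1 r^2 times it, then the intrinsics apply), "R" (3x3) and "t" (3): a world point X has camera coordinates R X + t; the wrist camera has in their place "T_tool_cam" (4x4, takes a point from camera to tool coordinates, whose origin is the TCP and whose axes are the flange's). Camera axes: x right, y down, z forward; pixel columns grow to the right and rows downward; lengths in m; the calibration is good to about 2 mm. A picture is of the moment at which its call begins: read the wrist's pose just before it. get_calibration takes no time and is no camera call.
- r.finish_job(): hands the job in; it is judged then, once.
Trained networks look in the newest picture that a camera, given by its name, has taken for a name from the list of things; names that differ only in an ending like _2 or _b are one class to them, and where a whole thing is asked for, a point or a joint stands for the part that bears it (a point fixed in the world has none). Each returns a list of dicts, best first, with "conf" (0 to 1); they miss things now and then, are a little off and sometimes report something else, mostly with a low value. They report only what shows in the picture. A call takes as long as a camera call. They do not tell look-alikes from the thing itself.
- eyes.spot_in(camera, name): "centre" ([x, y, z] in m, in world coordinates, good to about 4 mm: the middle of the surface that is visible of it).
- eyes.outline_of(camera, name): "mask" (480x640 bool, what is visible of it).
The state is a dict: "time_s": time; "joints": joint angles; "joint_velocities": joint speeds; "effort": joint torques, N m; "tcp_pos": TCP position; "ee_rot": TCP orientation; "wrist_force": force on the tool from outside, world axes, zero at the start; "moment": the same for the moment, N m; "gripper_width": opening from 0.0 (shut) to 1.0 (fully open); "gripper_force": force on a finger pad.
Only numpy, scipy, OpenCV 4.12 (cv2) and the standard library are available. Lean on these libraries where they do the work, as an engineer would, in place of code of your own. Each camera call takes 0.05 s, during which the arm holds its last target. There are 200 camera calls.

## Working session

There is one attempt and no reset: what is moved stays moved. The work goes in short steps, Python scripts to look and compute and a tool call to move; the robot and the scene stay as the last step left them, time stands still between calls to the robot, and variables do not carry over. Pictures are saved under pics/ and viewed, at most 10 in all, crops included, and the job is handed in when it is done.

Besides the shell and the picture viewer there is one more tool, called after ">>>" as name(argument=value, ...) on one line, values as JSON. jog_arm: Moves the arm, as the interface text tells. Its arguments: {"type":"object","properties":{"increments":{"type":"array"},"grip":{"type":"number"}},"required":["increments"]}

```bash
ls; mkdir -p pics; python3 - <<'E'
from station import sense, eyes, r
import cv2,numpy as np
s=sense();print(s['tcp_pos'],s['ee_rot'],s['time_s'])
a=eyes.capture("scene");b=eyes.capture("top")
cv2.imwrite("pics/a.png",a);cv2.imwrite("pics/b.png",b)
for c in("scene","top"):
    for n in("bottle","holder","hasp","hasp_tip"):
        print(c,n,[(np.round(d['centre'],3).tolist(),round(d['conf'],2)) for d in eyes.spot_in(c,n)])
    k=eyes.get_calibration(c);print({x:np.round(y,3).tolist() for x,y in k.items()})
k=eyes.get_calibration("wrist");print({x:np.round(y,3).tolist() for x,y in k.items()})
E
```

```text
pics
[0.26654252 0.56509645 0.40368823] [[ 9.04334400e-01 -4.26823901e-01 -8.06063276e-04]
 [-4.26824649e-01 -9.04332292e-01 -1.95567431e-03]
 [ 1.05779486e-04  2.11263123e-03 -9.99997763e-01]] 0.0
scene bottle [([0.49, -0.292, 0.036], 0.94), ([0.646, -0.21, 0.035], 0.67)]
scene holder [([0.524, 0.259, 0.062], 0.88), ([0.315, 0.209, 0.042], 0.64), ([0.284, 0.402, 0.064], 0.6), ([0.73, 0.09, 0.049], 0.44), ([0.52, -0.106, 0.035], 0.3)]
scene hasp [([0.255, 0.39, 0.143], 0.94), ([0.3, 0.194, 0.099], 0.65), ([0.546, 0.326, 0.21], 0.47)]
scene hasp_tip [([0.298, 0.191, 0.096], 0.67), ([0.256, 0.39, 0.142], 0.55), ([0.545, 0.331, 0.209], 0.49), ([0.525, 0.26, 0.06], 0.16)]
{'camera_matrix': [[469.074, 0.0, 323.338], [0.0, 469.074, 253.46], [0.0, 0.0, 1.0]], 'k1': -0.003, 'R': [[-0.853, 0.522, -0.013], [0.413, 0.659, -0.629], [-0.32, -0.541, -0.778]], 't': [0.419, -0.147, 1.275]}
top bottle [([0.513, -0.11, 0.038], 0.74), ([0.642, -0.225, 0.044], 0.72), ([0.484, -0.296, 0.041], 0.68)]
top holder [([0.507, 0.246, 0.064], 0.96), ([0.257, 0.384, 0.083], 0.66), ([0.302, 0.188, 0.047], 0.59), ([0.648, 0.478, 0.041], 0.28)]
top hasp [([0.54, 0.316, 0.19], 0.73), ([0.25, 0.386, 0.138], 0.64), ([0.3, 0.191, 0.097], 0.46)]
top hasp_tip [([0.539, 0.318, 0.194], 0.71), ([0.252, 0.387, 0.142], 0.69), ([0.298, 0.191, 0.098], 0.52)]
{'camera_matrix': [[624.394, 0.0, 321.519], [0.0, 624.394, 249.408], [0.0, 0.0, 1.0]], 'k1': 0.02, 'R': [[-0.026, -1.0, -0.012], [-0.991, 0.027, -0.129], [0.13, 0.009, -0.992]], 't': [0.029, 0.516, 1.685]}
{'camera_matrix': [[339.548, 0.0, 323.793], [0.0, 339.548, 238.251], [0.0, 0.0, 1.0]], 'k1': 0.023, 'T_tool_cam': [[-0.001, -0.958, -0.287, 0.079], [1.0, -0.001, -0.0, -0.0], [0.0, -0.287, 0.958, 0.022], [0.0, 0.0, 0.0, 1.0]]}
```

View pics/a.png

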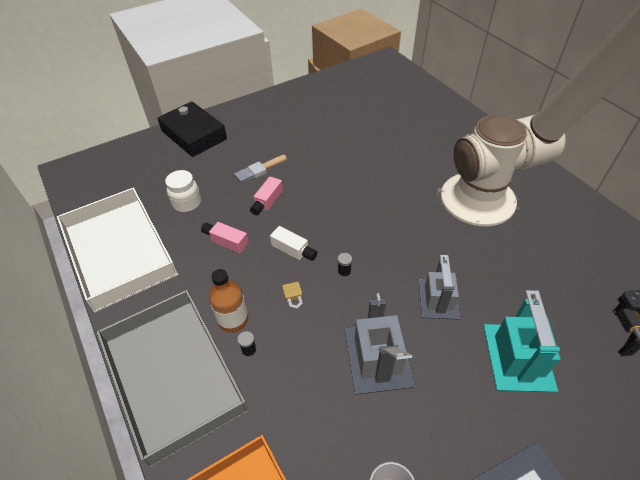

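View pics/b.png

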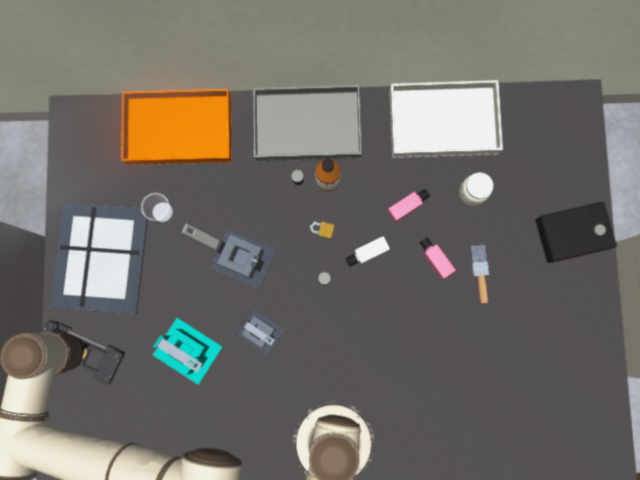

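White bottle: the only non-pink one, at scene (293,244) and top (370,251); the pink look-alikes are at scene (229,237) and (266,195). Holder candidates: large grey at scene (380,350)/top (243,257), small grey at scene (441,290)/top (262,331), turquoise at scene (522,345)/top (187,350). The large grey one fits the description. I'll confirm both in one crop and fit models of them to the masks.

```bash
cat > h.py <<'E'
from station import sense, eyes, r
import cv2, numpy as np
from scipy.optimize import minimize
def cam(name, s=None):
    k=eyes.get_calibration(name)
    if name=="wrist":
        s=s or sense(); T=np.eye(4); T[:3,:3]=s['ee_rot']; T[:3,3]=s['tcp_pos']
        W=np.linalg.inv(T@np.array(k['T_tool_cam'])); R,t=W[:3,:3],W[:3,3]
    else: R,t=np.array(k['R']),np.array(k['t'])
    return np.array(k['camera_matrix']),k['k1'],R,t
def proj(c,P):
    K,k1,R,t=c; X=np.atleast_2d(P)@R.T+t; q=X[:,:2]/X[:,2:]
    q=q*(1+k1*(q**2).sum(1,keepdims=True)); return q@K[:2,:2].T+K[:2,2]
def ray(c,uv,z):
    K,k1,R,t=c; q=(np.array(uv,float)-K[:2,2])/K[0,0]; p=q.copy()
    for _ in range(5): p=q/(1+k1*(p@p))
    d=R.T@np.append(p,1); o=-R.T@t; return o+d*(z-o[2])/d[2]
def box(x0,x1,y0,y1,z0,z1): return np.array([[x,y,z] for x in(x0,x1) for y in(y0,y1) for z in(z0,z1)],float)
def cyl(rad,x0,x1):
    a=np.arange(0,6.28,.3); return np.array([[x,rad*np.cos(t),rad*np.sin(t)] for x in(x0,x1) for t in a])
HOLD=[box(-.042,.042,-.046,.046,0,.085),box(-.06,.06,-.075,.075,0,.006),box(-.015,.015,.046,.058,0,.134),box(-.015,.015,-.058,-.046,0,.134)]
LIE=[box(0,.088,-.02,.02,-.02,.02),cyl(.014,.092,.12)]
def place(p,z,parts):
    c,s=np.cos(p[2]),np.sin(p[2]); R=np.array([[c,-s,0],[s,c,0],[0,0,1]])
    return [q@R.T+[p[0],p[1],z] for q in parts]
def sil(c,parts):
    m=np.zeros((480,640),np.uint8)
    for q in parts:
        h=cv2.convexHull((proj(c,q)*16).astype(np.int32)); cv2.fillConvexPoly(m,h,255,cv2.LINE_AA,4)
    return m/255.
def fit(cs,ms,p0,z,parts):
    def f(p):
        v=0
        for c,m in zip(cs,ms):
            S=sil(c,place(p,z,parts)); v+=1-np.minimum(S,m).sum()/np.maximum(S,m).sum()
        return v/len(cs)
    p0=np.array(p0); sx=np.vstack([p0]+[p0+d for d in np.diag([.015,.015,.2])])
    o=minimize(f,p0,method='Nelder-Mead',options=dict(initial_simplex=sx,xatol=1e-4,fatol=1e-5)); return o.x,o.fun
def mask(camera,name,c,P):
    u,v=proj(c,P)[0]; best=None
    for d in eyes.outline_of(camera,name):
        m=d['mask'];
        if not m.any(): continue
        ys,xs=np.nonzero(m); e=np.hypot(xs.mean()-u,ys.mean()-v)
        if e<40 and (best is None or e<best[0]): best=(e,m.astype(float),d['conf'])
    return best
E
python3 - <<'E'
from h import *
a=cv2.imread("pics/a.png");b=cv2.imread("pics/b.png")
k=np.hstack([cv2.resize(a[210:400,250:450],(400,380)),cv2.resize(b[200:300,170:410],(400,167)).copy() if 0 else cv2.copyMakeBorder(cv2.resize(b[210:310,180:280],(380,380)),0,0,0,0,0)])
cv2.imwrite("pics/c.png",k)
for n,P,parts,p0,z in(("bottle",[.515,-.108,.03],LIE,[.54,-.16,2.06],.02),("holder",[.51,.25,.05],HOLD,[.505,.245,-.44],0)):
    cs=[];ms=[]
    for cn in("scene","top"):
        c=cam(cn); m=mask(cn,n,c,P)
        if m is None and n=="bottle": m=mask(cn,"holder",c,P)
        print(n,cn,None if m is None else (m[0],m[2],m[1].sum()))
        if m: 
            cs.append(c);ms.append(m[1]); print(fit([c],[m[1]],p0,z,parts))
    if cs: print("both",fit(cs,ms,p0,z,parts))
for w in("film_can_a","padlock"): print(w,[np.round(d['centre'],3).tolist() for d in eyes.spot_in("top",w)])
E
```

```text
bottle scene (np.float64(0.43519162007952633), 0.68, np.float64(901.0))
(array([ 0.53160559, -0.16407764,  1.95049827]), np.float64(0.12658647200612316))
bottle top None
both (array([ 0.53160559, -0.16407764,  1.95049827]), np.float64(0.12658647200612316))
holder scene (np.float64(2.6166085532243746), 0.7, np.float64(4450.0))
(array([ 0.50283837,  0.23629863, -0.43949674]), np.float64(0.05920538538583631))
holder top (np.float64(4.021791575513338), 0.88, np.float64(2501.0))
(array([ 0.50057431,  0.23881072, -0.42743824]), np.float64(0.17338774618074737))
both (array([ 0.50264361,  0.23677573, -0.43533332]), np.float64(0.11694908873785326))
film_can_a [[0.439, 0.017, 0.049], [0.719, 0.078, 0.052]]
padlock [[0.578, 0.014, 0.025], [0.513, 0.244, 0.07]]
```

View pics/c.png

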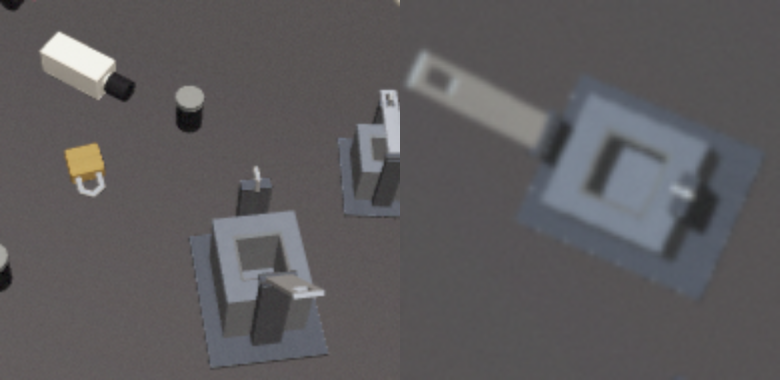

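The crop confirms both: the white bottle at crop (80,65), and the large grey holder with its well at crop (625,170) and hasp folded back. Moving over the bottle.

>>> jog_arm(increments=[[1, 1, 0, 0], [1, 1, 0, 0], [1, 1, 0, 0], [1, 1, 0, 0], [1, 1, 0, 0], [1, 1, 0, 0], [1, 1, 0, 0], [1, 1, 0, 0], [1, 1, 0, 0], [1, 1, 0, 0]])

```text
time_s: 1.85
tcp_pos: [0.3624, 0.2979, 0.405]
ee_rot: [[0.905, -0.426, 0.0], [-0.426, -0.905, 0.0], [0.0, -0.001, -1.0]]
wrist_force: [0.3, 0.4, -0.3]
gripper_width: 1.004
gripper_force: 0.0
```

>>> jog_arm(increments=[[1, 1, 0, 0], [1, 1, 0, 0], [1, 1, 0, 0], [1, 1, 0, 0], [1, 1, 0, 0], [1, 1, 0, 0], [1, 1, 0, 0], [1, 1, 0, 0], [1, 1, 0, 0], [1, 1, 0, 0]])

```text
time_s: 2.85
tcp_pos: [0.4579, 0.0317, 0.4051]
ee_rot: [[0.904, -0.427, 0.001], [-0.427, -0.904, 0.0], [0.001, -0.001, -1.0]]
wrist_force: [0.2, 1.1, -0.5]
gripper_width: 0.998
gripper_force: 0.0
```

>>> jog_arm(increments=[[1, 1, 0, 0], [1, 1, 0, 0], [1, 1, 0, 0], [1, 1, 0, 0], [1, 1, 0, 0], [0, 0, 0, 1], [0, 0, 0, 1], [0, 0, 0, 1], [0, 0, 0, 1], [0, 0, 0, 1]])

```text
time_s: 3.85
tcp_pos: [0.5055, -0.1004, 0.4049]
ee_rot: [[0.664, -0.747, 0.0], [-0.747, -0.664, 0.0], [0.0, -0.0, -1.0]]
wrist_force: [-0.4, 0.3, 0.1]
gripper_width: 1.0
gripper_force: 0.0
```

>>> jog_arm(increments=[[0, 0, 0, 1], [0, 0, 0, 1], [0, 0, 0, 1], [0, 0, 0, 0.5], [0, 0, 0, 0], [0, 0, 0, 0]])

```text
time_s: 4.45
tcp_pos: [0.5055, -0.1003, 0.4048]
ee_rot: [[0.436, -0.9, 0.0], [-0.9, -0.436, -0.0], [0.0, -0.0, -1.0]]
wrist_force: [0.2, 0.4, 0.1]
gripper_width: 0.999
gripper_force: 0.0
```

```bash
python3 - <<'E'
from h import *
s=sense();im=eyes.capture("wrist");cv2.imwrite("pics/d.png",im);c=cam("wrist",s)
print(s['time_s'],s['tcp_pos'],np.degrees(np.arctan2(s['ee_rot'][1,0],s['ee_rot'][0,0])),s['joints'])
for n in ("bottle","bottle_top"): print([(np.round(d['centre'],3).tolist(),round(d['conf'],2)) for d in eyes.spot_in("wrist",n)])
m=mask("wrist","bottle",c,[.507,-.11,.03])
if m: print(m[0],m[2],fit([c],[m[1]],[.535,-.16,2.0],.02,LIE))
E
```

```text
4.45 [ 0.50549372 -0.10029685  0.4048448 ] -64.16520126578301 [ 6.84233426e+00  1.13359354e+01 -1.47359406e+01  2.99121682e-03
 -6.39169602e+01  1.89911501e+01]
[([0.636, -0.212, 0.038], 0.95), ([0.513, -0.117, 0.036], 0.83), ([0.489, -0.296, 0.035], 0.82)]
[([0.492, -0.295, 0.04], 0.82), ([0.515, -0.116, 0.038], 0.6), ([0.632, -0.21, 0.038], 0.56)]
7.272870540665021 0.59 (array([ 0.53580152, -0.16037698,  2.00304162]), np.float64(0.06801858008106021))
```

View pics/d.png

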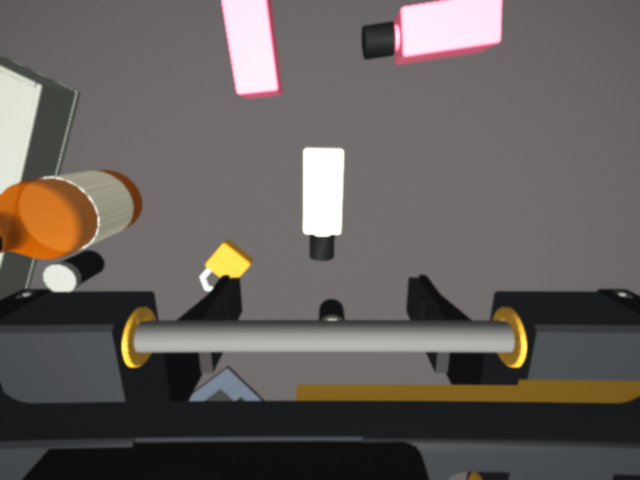

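The white bottle's body is at wrist (303–344, 148–236) and its cap at (321,246), nearly aligned with the tool. I'll refine its pose from the pixels.

```bash
python3 - <<'E'
from h import *
im=cv2.imread("pics/d.png");s=sense();c=cam("wrist",s)
g=im.min(2)[130:260,280:370]; w=(g>150).astype(np.uint8)
cn=max(cv2.findContours(w,0,2)[0],key=cv2.contourArea); b=cv2.boxPoints(cv2.minAreaRect(cn))+[280,130]
print(b); P=np.array([ray(c,q,.04) for q in b]); print(P)
for i in range(4): print(np.linalg.norm(P[i]-P[(i+1)%4]))
k=(im.max(2)[234:265,300:345]<45); ys,xs=np.nonzero(k); print(xs.min()+300,xs.max()+300,ys.min()+234,ys.max()+234,xs.mean()+300)
print("cap mid",ray(c,[(xs.min()+xs.max())/2+300,ys.mean()+234],.034))
E
```

```text
[[300.6598568  235.58540344]
 [303.07007408 146.40729904]
 [344.36423492 147.52336121]
 [341.95401764 236.70146179]]
[[ 0.51807109 -0.0704996   0.04      ]
 [ 0.55367973 -0.15381683  0.04      ]
 [ 0.5169753  -0.17037633  0.04      ]
 [ 0.47838229 -0.08831416  0.04      ]]
0.09060759135926012
0.04026700586712898
0.09068417571716739
0.043503553523522934
311 332 236 258 322.1188118811881
cap mid [ 0.49188147 -0.0665442   0.034     ]
```

>>> jog_arm(increments=[[-0.9, 0, 1, 0.25], [-0.95, -0.1, 1, 0], [0, 0, 1, 0], [0, 0, 1, 0], [0, 0, 1, 0], [0, 0, 1, 0], [0, 0, 1, 0], [0, 0, 1, 0], [0, 0, 1, 0], [0, 0, 0.8, 0]], grip=60)

```text
time_s: 5.65
tcp_pos: [0.4916, -0.066, 0.2077]
ee_rot: [[0.417, -0.909, -0.001], [-0.909, -0.417, -0.0], [-0.0, 0.001, -1.0]]
wrist_force: [0.1, 0.5, 0.7]
gripper_width: 0.689
gripper_force: 0.0
```

>>> jog_arm(increments=[[0, 0, 0.5, 0], [0, 0, 0.45, 0], [0, 0, 0, 0]])

```text
time_s: 5.95
tcp_pos: [0.4914, -0.066, 0.1889]
ee_rot: [[0.417, -0.909, -0.002], [-0.909, -0.417, -0.0], [-0.0, 0.002, -1.0]]
wrist_force: [0.5, -0.1, 1.8]
gripper_width: 0.689
gripper_force: 0.0
```

>>> jog_arm(increments=[[0, 0, 0, 0], [0, 0, 0, 0], [0, 0, 0, 0], [0, 0, 0, 0]], grip=27)

```text
time_s: 6.35
tcp_pos: [0.4917, -0.0659, 0.1903]
ee_rot: [[0.417, -0.909, 0.001], [-0.909, -0.417, 0.0], [0.0, -0.001, -1.0]]
wrist_force: [0.5, -0.7, 0.1]
gripper_width: 0.411
gripper_force: 0.0
```

>>> jog_arm(increments=[[0, 0, 0, 0], [0, 0, 0, 0], [0, 0, 0, 0], [0, 0, 0, 0]])

```text
time_s: 6.75
tcp_pos: [0.4917, -0.066, 0.1899]
ee_rot: [[0.417, -0.909, 0.0], [-0.909, -0.417, -0.0], [0.0, -0.0, -1.0]]
wrist_force: [0.4, 0.9, 0.7]
gripper_width: 0.314
gripper_force: 17.5
```

>>> jog_arm(increments=[[0.08, 0, -0.35, 0], [0.1, 0, -0.34, 0], [0.12, 0, -0.33, 0], [0.14, 0, -0.33, 0], [0.16, 0, -0.32, 0], [0.18, 0, -0.3, 0], [0.2, 0, -0.29, 0], [0.22, 0, -0.28, 0]])

```text
time_s: 7.55
tcp_pos: [0.5017, -0.0881, 0.2411]
ee_rot: [[0.417, -0.909, 0.0], [-0.909, -0.417, 0.0], [-0.0, -0.0, -1.0]]
wrist_force: [-0.2, 0.0, -1.2]
gripper_width: 0.313
gripper_force: 18.5
```

```bash
python3 - <<'E'
from h import *
s=sense();im=eyes.capture("scene");w=eyes.capture("wrist")
print(s['gripper_force'],s['wrist_force'],s['moment'])
cv2.imwrite("pics/e.png",np.hstack([cv2.resize(im[170:310,220:380],(400,350)),cv2.resize(w[100:380,160:480],(400,350))]))
E
```

```text
18.475809395313263 [-0.16824292  0.04929001 -1.23327745] [ 0.10082757  0.04081668 -0.00261566]
```

View pics/e.png

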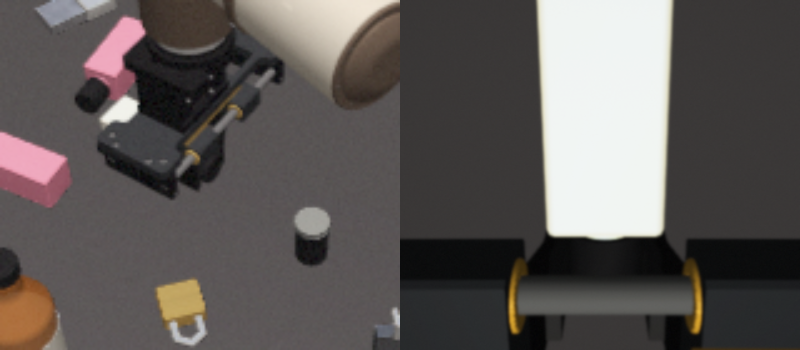

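Held at 18 N the bottle stays level in the pads and does not pivot. I'll loosen the grip slightly so it swings under its own weight.

>>> jog_arm(increments=[[0, 0, 0, 0], [0, 0, 0, 0]], grip=27.4)

```text
time_s: 7.85
tcp_pos: [0.5013, -0.0878, 0.2402]
ee_rot: [[0.417, -0.909, -0.001], [-0.909, -0.417, -0.0], [-0.0, 0.001, -1.0]]
wrist_force: [1.1, 0.1, -1.4]
gripper_width: 0.317
gripper_force: 10.1
```

>>> jog_arm(increments=[[0, 0, 0, 0], [0, 0, 0, 0]], grip=27.6)

```text
time_s: 8.05
tcp_pos: [0.5015, -0.0877, 0.2404]
ee_rot: [[0.417, -0.909, -0.0], [-0.909, -0.417, -0.0], [-0.0, 0.0, -1.0]]
wrist_force: [-0.7, 0.4, -0.7]
gripper_width: 0.319
gripper_force: 6.7
```

```bash
python3 - <<'E'
from h import *
s=sense();w=eyes.capture("wrist")
print(s['gripper_force'],s['wrist_force'],s['moment'])
g=(w.min(2)>150)[:290]; n,l,st,_=cv2.connectedComponentsWithStats(g.astype(np.uint8)); print(st[st[:,4]>300])
E
```

```text
6.670646667480469 [-0.73301166  0.41593449 -0.73219799] [-0.15604156  0.01411299 -0.03243273]
[[     0      0    640    290 170197]
 [   148      0     74     17    871]
 [   281     96     86    181  14526]]
```

```bash
cat >> h.py <<'E'
def tilt(s,w):
    "bottle held at grasp point (106 mm from base), predicted vs seen extent of white body in wrist image"
    c=cam("wrist",s); g=((w.min(2)>150)[:300,200:440]).astype(np.uint8)
    n,l,st,_=cv2.connectedComponentsWithStats(g); i=1+np.argmax(st[1:,4]); print("seen",st[i]+[200,0,0,0,0])
    R=s['ee_rot']; G=s['tcp_pos']+.164*R[:,2]
    for a in range(0,95,10):
        t=np.radians(a); ax=-np.cos(t)*R[:,0]-np.sin(t)*R[:,2]; nz=np.cross(R[:,1],ax)
        b=LIE[0]-[.106,0,0]; p=proj(c,G+b@np.array([ax,R[:,1],nz])); lo=G+b@np.array([ax,R[:,1],nz])
        print(a,p.min(0).round(),(p.max(0)-p.min(0)).round(),"minz",lo[:,2].min().round(3))
E
python3 - <<'E'
from h import *
s=sense();w=eyes.capture("wrist");tilt(s,w)
E
```

```text
seen [  281    96    86   181 14521]
0 [260.  47.] [125. 250.] minz 0.056
10 [269.  54.] [108. 232.] minz 0.038
20 [275.  68.] [ 97. 208.] minz 0.021
30 [276.  86.] [ 95. 193.] minz 0.006
40 [277. 106.] [ 92. 180.] minz -0.007
50 [278. 128.] [ 89. 166.] minz -0.018
60 [280. 150.] [ 87. 153.] minz -0.025
70 [281. 172.] [ 84. 139.] minz -0.03
80 [282. 195.] [ 82. 125.] minz -0.031
90 [283. 218.] [ 80. 111.] minz -0.03
```

The bottle has pivoted to about 35° with its base edge on the worktop. I'll continue the arc.

>>> jog_arm(increments=[[0.39, 0, -0.36, 0], [0.42, 0, -0.31, 0], [0.45, 0, -0.27, 0], [0.48, 0, -0.23, 0], [0.5, 0, -0.18, 0], [0.5, 0, -0.13, 0], [0, 0, 0, 0]])

```text
time_s: 8.85
tcp_pos: [0.5251, -0.1388, 0.2705]
ee_rot: [[0.416, -0.91, 0.001], [-0.91, -0.416, -0.0], [0.001, -0.001, -1.0]]
wrist_force: [-1.0, 0.7, -1.6]
gripper_width: 0.318
gripper_force: 6.8
```

```bash
python3 - <<'E'
from h import *
s=sense();w=eyes.capture("wrist");tilt(s,w);print(s['gripper_force'],s['wrist_force'])
E
```

```text
seen [  282   122    84   157 11602]
0 [260.  47.] [125. 250.] minz 0.086
10 [269.  54.] [108. 232.] minz 0.068
20 [275.  68.] [ 97. 208.] minz 0.051
30 [276.  86.] [ 95. 193.] minz 0.036
40 [277. 106.] [ 92. 180.] minz 0.023
50 [278. 128.] [ 89. 166.] minz 0.012
60 [280. 150.] [ 87. 153.] minz 0.005
70 [281. 172.] [ 84. 139.] minz -0.0
80 [282. 195.] [ 82. 125.] minz -0.001
90 [283. 218.] [ 80. 111.] minz 0.0
6.832225836842554 [-1.00021011  0.72026681 -1.61697761]
```

>>> jog_arm(increments=[[0, 0, 0, 0], [0, 0, 0, 0], [0, 0, 0, 0]], grip=27.75)

```text
time_s: 9.2
tcp_pos: [0.5243, -0.1373, 0.2701]
ee_rot: [[0.417, -0.909, -0.001], [-0.909, -0.417, -0.0], [-0.0, 0.001, -1.0]]
wrist_force: [-0.3, 0.2, -1.3]
gripper_width: 0.317
gripper_force: 3.9
```

```bash
python3 - <<'E'
from h import *
s=sense();w=eyes.capture("wrist");tilt(s,w);print(s['gripper_force'],s['wrist_force'])
E
```

```text
seen [ 284  147   81  135 9064]
0 [260.  47.] [125. 250.] minz 0.086
10 [269.  54.] [108. 232.] minz 0.068
20 [275.  68.] [ 97. 208.] minz 0.051
30 [276.  86.] [ 95. 193.] minz 0.036
40 [277. 106.] [ 92. 180.] minz 0.023
50 [278. 128.] [ 89. 166.] minz 0.012
60 [280. 150.] [ 87. 153.] minz 0.004
70 [281. 172.] [ 84. 139.] minz -0.0
80 [282. 195.] [ 82. 125.] minz -0.002
90 [283. 218.] [ 80. 111.] minz 0.0
3.8893299404298887 [-0.28752411  0.1739138  -1.25914627]
```

>>> jog_arm(increments=[[0.3, 0, 0, 0], [0.4, 0, -0.05, 0], [0.5, 0, -0.05, 0], [0.5, 0, 0, 0], [0, 0, 0, 0], [0, 0, 0, 0]], grip=27.8)

```text
time_s: 9.85
tcp_pos: [0.5394, -0.1696, 0.2733]
ee_rot: [[0.417, -0.909, 0.003], [-0.909, -0.417, -0.001], [0.002, -0.002, -1.0]]
wrist_force: [-1.3, -1.6, 5.4]
gripper_width: 0.32
gripper_force: 4.8
```

```bash
python3 - <<'E'
from h import *
s=sense();w=eyes.capture("wrist");tilt(s,w);print(s['gripper_force'],s['wrist_force'],s['moment'])
cv2.imwrite("pics/f.png",np.hstack([cv2.resize(eyes.capture("top")[150:310,240:440],(400,320)),cv2.resize(w[80:400,160:480],(320,320))]))
E
```

```text
seen [ 200   43   55  161 6518]
0 [260.  47.] [125. 250.] minz 0.089
10 [269.  54.] [108. 232.] minz 0.071
20 [275.  68.] [ 97. 208.] minz 0.054
30 [276.  86.] [ 95. 193.] minz 0.039
40 [277. 106.] [ 92. 180.] minz 0.026
50 [278. 128.] [ 89. 166.] minz 0.015
60 [280. 150.] [ 87. 153.] minz 0.008
70 [281. 172.] [ 84. 139.] minz 0.003
80 [282. 195.] [ 82. 125.] minz 0.001
90 [283. 218.] [ 80. 111.] minz 0.003
4.782174417050555 [-1.34780305 -1.57072093  5.36192868] [-0.30007804  0.21082731 -0.02521375]
```

View pics/f.png

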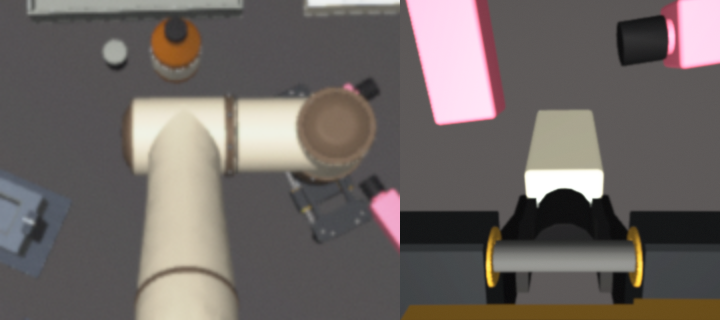

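The bottle is now about 80° up with its shoulder and cap seen from above at crop (565,185). Finishing the arc.

>>> jog_arm(increments=[[0.3, 0, 0, 0], [0.35, 0, 0.05, 0], [0, 0, 0.1, 0], [0, 0, 0, 0], [0, 0, 0, 0]])

```text
time_s: 10.45
tcp_pos: [0.5452, -0.1818, 0.2715]
ee_rot: [[0.418, -0.909, 0.004], [-0.909, -0.418, -0.003], [0.004, -0.002, -1.0]]
wrist_force: [-1.6, -3.3, 10.7]
gripper_width: 0.322
gripper_force: 8.8
```

```bash
cat > m.py <<'E'
from h import *
s=sense();w=eyes.capture("wrist");c=cam("wrist",s)
hsv=cv2.cvtColor(w,cv2.COLOR_BGR2HSV); g=((hsv[...,1]<45)&(w.min(2)>110)).astype(np.uint8)[120:300,240:400]
n,l,st,_=cv2.connectedComponentsWithStats(g); i=1+np.argmax(st[1:,4]); print("seen",st[i]+[240,120,0,0,0])
m=np.uint8(l==i); print("rows",[(y+120,*(np.nonzero(m[y])[0][[0,-1]]+240)) for y in range(0,180,12) if m[y].any()])
R=s['ee_rot']; G=s['tcp_pos']+.164*R[:,2]; print(G,s['gripper_force'],s['wrist_force'],s['moment'])
for a in(75,80,85,90,95):
    t=np.radians(a); ax=-np.cos(t)*R[:,0]-np.sin(t)*R[:,2]; nz=np.cross(R[:,1],ax); B=np.array([ax,R[:,1],nz])
    P=np.array([[0,-.02,.02],[0,.02,.02],[0,-.02,-.02],[0,.02,-.02],[.088,-.02,.02],[.088,.02,.02],[.088,-.02,-.02],[.088,.02,-.02]])
    for off in (.106,):
        X=G+(P-[off,0,0])@B; print(a,proj(c,X)[[0,1,2,3,4,5]].round().tolist(),X[:,2].min().round(4))
E
python3 m.py
```

```text
seen [ 284  207   80   77 4623]
rows [(216, np.int64(297), np.int64(352)), (228, np.int64(293), np.int64(356)), (240, np.int64(290), np.int64(359)), (252, np.int64(285), np.int64(363)), (264, np.int64(285), np.int64(363)), (276, np.int64(287), np.int64(361))]
[ 0.54581876 -0.18232634  0.10748612] 8.805693650960906 [-1.63827387 -3.32207854 10.71042793] [-1.098089    0.46537418 -0.04702901]
75 [[297.0, 233.0], [350.0, 233.0], [295.0, 184.0], [352.0, 184.0], [287.0, 316.0], [360.0, 316.0]] -0.0001
80 [[298.0, 244.0], [349.0, 244.0], [296.0, 195.0], [351.0, 195.0], [286.0, 320.0], [360.0, 320.0]] -0.0004
85 [[298.0, 256.0], [349.0, 256.0], [296.0, 207.0], [351.0, 207.0], [286.0, 324.0], [360.0, 324.0]] 0.0001
90 [[298.0, 268.0], [349.0, 268.0], [297.0, 218.0], [350.0, 218.0], [286.0, 329.0], [361.0, 329.0]] 0.0014
95 [[298.0, 280.0], [349.0, 280.0], [297.0, 230.0], [350.0, 230.0], [286.0, 333.0], [361.0, 333.0]] 0.0001
```

>>> jog_arm(increments=[[0.15, 0, 0, 0], [0, 0, -0.05, 0], [0, 0, 0, 0]], grip=28.2)

```text
time_s: 10.8
tcp_pos: [0.546, -0.1842, 0.2712]
ee_rot: [[0.417, -0.909, 0.003], [-0.909, -0.417, -0.002], [0.003, -0.002, -1.0]]
wrist_force: [-0.1, -1.9, 6.3]
gripper_width: 0.325
gripper_force: 3.8
```

>>> jog_arm(increments=[[0, 0, 0, 0], [0, 0, 0, 0], [0, 0, 0, 0]], grip=30)

```text
time_s: 11.1
tcp_pos: [0.5464, -0.184, 0.2712]
ee_rot: [[0.417, -0.909, 0.004], [-0.909, -0.417, -0.001], [0.003, -0.003, -1.0]]
wrist_force: [0.6, -1.9, 5.5]
gripper_width: 0.342
gripper_force: 3.6
```

```bash
python3 m.py
```

```text
seen [ 286  209   80   91 4529]
rows [(216, np.int64(299), np.int64(353)), (228, np.int64(295), np.int64(356)), (240, np.int64(291), np.int64(360)), (252, np.int64(286), np.int64(365)), (264, np.int64(287), np.int64(365)), (276, np.int64(288), np.int64(363)), (288, np.int64(294), np.int64(299))]
[ 0.54695534 -0.18420689  0.10720987] 3.582977306214161 [ 0.63255167 -1.9393749   5.47491321] [-0.42491882 -0.1227542   0.06273437]
75 [[297.0, 233.0], [350.0, 233.0], [295.0, 184.0], [352.0, 184.0], [287.0, 316.0], [360.0, 316.0]] -0.0004
80 [[298.0, 244.0], [349.0, 244.0], [296.0, 195.0], [351.0, 195.0], [286.0, 320.0], [360.0, 320.0]] -0.0007
85 [[298.0, 256.0], [349.0, 256.0], [296.0, 207.0], [351.0, 207.0], [286.0, 324.0], [360.0, 324.0]] -0.0002
90 [[298.0, 268.0], [349.0, 268.0], [297.0, 218.0], [350.0, 218.0], [286.0, 329.0], [361.0, 329.0]] 0.0011
95 [[298.0, 280.0], [349.0, 280.0], [297.0, 230.0], [350.0, 230.0], [286.0, 333.0], [361.0, 333.0]] -0.0002
```

>>> jog_arm(increments=[[0, 0, -0.15, 0], [0, 0, -0.15, 0], [0, 0, 0, 0], [0, 0, 0, 0]])

```text
time_s: 11.55
tcp_pos: [0.5451, -0.1831, 0.2757]
ee_rot: [[0.417, -0.909, -0.001], [-0.909, -0.417, 0.0], [-0.001, 0.001, -1.0]]
wrist_force: [-0.3, 0.3, 1.1]
gripper_width: 0.343
gripper_force: 0.0
```

```bash
python3 m.py
```

```text
seen [ 284  205   78   82 4173]
rows [(216, np.int64(295), np.int64(352)), (228, np.int64(291), np.int64(356)), (240, np.int64(285), np.int64(361)), (252, np.int64(285), np.int64(361)), (264, np.int64(285), np.int64(361)), (276, np.int64(286), np.int64(360))]
[ 0.5450129  -0.18300983  0.11174616] 0.0 [-0.32309931  0.31047401  1.05443561] [ 0.08592754 -0.06745462  0.01457627]
75 [[297.0, 233.0], [350.0, 233.0], [295.0, 184.0], [352.0, 184.0], [287.0, 316.0], [360.0, 316.0]] 0.0042
80 [[298.0, 244.0], [349.0, 244.0], [296.0, 195.0], [351.0, 195.0], [286.0, 320.0], [360.0, 320.0]] 0.0039
85 [[298.0, 256.0], [349.0, 256.0], [296.0, 207.0], [351.0, 207.0], [286.0, 324.0], [360.0, 324.0]] 0.0044
90 [[298.0, 268.0], [349.0, 268.0], [297.0, 218.0], [350.0, 218.0], [286.0, 329.0], [361.0, 329.0]] 0.0057
95 [[298.0, 280.0], [349.0, 280.0], [297.0, 230.0], [350.0, 230.0], [286.0, 333.0], [361.0, 333.0]] 0.0044
```

Free now. I'll open and lift clear, then look from above.

>>> jog_arm(increments=[[0, 0, 0, 0], [0, 0, 0, 0], [0, 0, -0.4, 0], [0, 0, -0.7, 0], [0, 0, -1, 0], [0, 0, -1, 0], [0, 0, -1, 0], [0, 0, -1, 0], [0, 0, -1, 0], [0, 0, 0, 0]], grip=55)

```text
time_s: 12.6
tcp_pos: [0.5458, -0.1832, 0.4021]
ee_rot: [[0.417, -0.909, 0.007], [-0.909, -0.417, -0.002], [0.004, -0.006, -1.0]]
wrist_force: [0.1, 0.3, -0.1]
gripper_width: 0.634
gripper_force: 0.0
```

```bash
python3 - <<'E'
from h import *
s=sense();w=eyes.capture("wrist");sc=eyes.capture("scene");c=cam("wrist",s)
cv2.imwrite("pics/g.png",np.hstack([w,cv2.resize(sc[150:300,200:360],(480,480))])[:, :].copy()) 
cv2.imwrite("pics/g.png",cv2.resize(cv2.imread("pics/g.png"),(800,343)))
P=lambda x,y,a: [ [x+d*np.cos(a)-e*np.sin(a),y+d*np.sin(a)+e*np.cos(a)] for d,e in((.02,.02),(.02,-.02),(-.02,-.02),(-.02,.02))]
hsv=cv2.cvtColor(w,cv2.COLOR_BGR2HSV); g=((hsv[...,1]<45)&(w.min(2)>100)).astype(np.uint8)[130:300,260:390]
n,l,st,_=cv2.connectedComponentsWithStats(g); i=1+np.argmax(st[1:,4]); print("seen",st[i]+[260,130,0,0,0])
m=l==i
full=np.zeros((480,640));full[130:300,260:390]=m
UP=[box(-.02,.02,-.02,.02,0,.088)]; CAP=np.array([[.014*np.cos(t),.014*np.sin(t),z] for z in(.092,.12) for t in np.arange(0,6.28,.3)])
def f(p):
    S=sil(c,place(p,0,UP))*(1-sil(c,place(p,0,[CAP]))); return 1-np.minimum(S,full).sum()/np.maximum(S,full).sum()
for a0 in(-1.12,):
    p0=np.array([.547,-.184,a0]); sx=np.vstack([p0]+[p0+d for d in np.diag([.01,.01,.1])])
    o=minimize(f,p0,method='Nelder-Mead',options=dict(initial_simplex=sx)); print(o.x,o.fun,np.degrees(o.x[2]))
print(s['tcp_pos'],[(np.round(d['centre'],3).tolist(),round(d['conf'],2)) for d in eyes.spot_in("wrist","bottle_top")],[(np.round(d['centre'],3).tolist(),round(d['conf'],2)) for d in eyes.spot_in("wrist","bottle")])
E
```

```text
seen [ 303  184   48   59 1699]
[ 0.54821209 -0.19069736 -1.13984649] 0.1701602058276468 -65.30839305934958
[ 0.54575573 -0.18320864  0.40212452] [([0.557, -0.198, 0.084], 0.96), ([0.491, -0.294, 0.037], 0.72), ([0.642, -0.227, 0.037], 0.62)] [([0.492, -0.299, 0.038], 0.97), ([0.552, -0.201, 0.086], 0.8), ([0.639, -0.228, 0.038], 0.72)]
```

View pics/g.png

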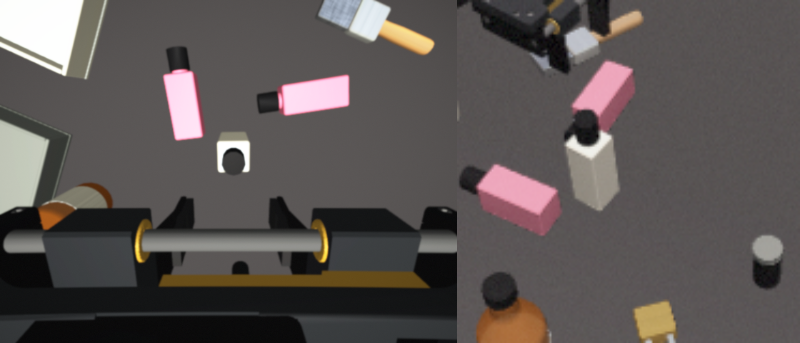

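The bottle stands upright on bare worktop at wrist (327,205), clear of the pink ones. Now measuring it precisely for the regrasp.

```bash
python3 - <<'E'
from h import *
s=sense();w=eyes.capture("wrist");c=cam("wrist",s);R=s['ee_rot']
g=(w.min(2)>185).astype(np.uint8)[170:270,280:380]
ys,xs=np.nonzero(g);print("bright",xs.min()+280,xs.max()+280,ys.min()+170,ys.max()+170)
for y in range(180,250,6):
    print(y,w[y,295:365:5].min(1))
for x in (308,325,344): print(x,[int(v) for v in w[176:256:3,x].min(1)])
print("tcp px of axis at z=.088,.12", proj(c,[[s['tcp_pos'][0],s['tcp_pos'][1],z] for z in(0,.088,.12)]))
E
```

```text
bright 300 345 195 239
180 [88 87 87 87 88 87 87 89 88 88 87 86 88 87]
186 [ 87  87 111 119 119 119 118 119 119 116  87  87  87  87]
192 [ 87  92 119 120 120 121 121 120 121 121  89  87  88  88]
198 [ 87 209 254 254 254 254 255 255 255 255 215  88  88  88]
204 [ 87 224 255 255 255 215 215 254 255 255 225  89  88  88]
210 [ 87 196 255 240  13  27  29  16 204 255 223  87  87  87]
216 [ 86 184 255  40  63  61  61  60  44 255 222  87  88  88]
222 [ 88 171 254  61  61  61  60  59  58 250 226  88  87  88]
228 [ 87 158 246  59  59  60  59  58  57 214 224  88  87  87]
234 [ 88 144 255  64  58  58  58  57  58 254 222  88  87  88]
240 [ 88  89 173 116  59  57  57  57  83 114  89  87  88  88]
246 [88 87 88 87 88 86 87 86 87 88 87 87 88 87]
308 [87, 88, 97, 118, 119, 119, 134, 251, 255, 255, 255, 255, 252, 169, 109, 83, 73, 66, 71, 143, 238, 234, 89, 88, 88, 87, 87]
325 [87, 87, 101, 119, 119, 120, 143, 252, 255, 252, 33, 17, 56, 62, 61, 61, 59, 61, 59, 58, 57, 56, 58, 83, 88, 87, 87]
344 [86, 87, 87, 87, 89, 96, 121, 239, 251, 251, 251, 251, 251, 251, 251, 251, 251, 251, 251, 251, 249, 140, 88, 88, 87, 88, 88]
tcp px of axis at z=.088,.12 [[323.16871093 208.87650038]
 [323.06251359 229.55094334]
 [323.00726166 240.29728362]]
```

```bash
python3 - <<'E'
from h import *
s=sense();c=cam("wrist",s);R=s['ee_rot']
for uv,z in(((322.8,217.5),.088),((324,228),.12)):
    d=ray(c,uv,z)-s['tcp_pos'];print(ray(c,uv,z),(R.T@d).round(4))
a=ray(c,(322.8,194.5),.088);b=ray(c,(322.8,240),.088);print(np.linalg.norm(a-b),np.linalg.norm(ray(c,(300,217),.088)-ray(c,(345.5,217),.088)))
print(R.round(4),s['tcp_pos'])
E
```

```text
[ 0.54961257 -0.19279617  0.088     ] [ 0.0113 -0.0007  0.309 ]
[ 0.54837331 -0.19246601  0.12      ] [0.0104 0.0004 0.277 ]
0.04048262398292829 0.03946100031558906
[[ 4.168e-01 -9.090e-01 -2.300e-03]
 [-9.090e-01 -4.168e-01  4.000e-04]
 [-1.300e-03  1.900e-03 -1.000e+00]] [ 0.54498708 -0.18296681  0.39703807]
```

>>> jog_arm(increments=[[0.54, 0, 0.5, 0], [0, 0, 1, 0], [0, 0, 1, 0], [0, 0, 1, 0], [0, 0, 1, 0], [0, 0, 1, 0], [0, 0, 0.6, 0], [0, 0, 0, 0], [0, 0, 0, 0]])

```text
time_s: 13.75
tcp_pos: [0.5502, -0.1932, 0.2761]
ee_rot: [[0.417, -0.909, -0.0], [-0.909, -0.417, -0.0], [0.0, 0.0, -1.0]]
wrist_force: [0.8, -0.1, 0.7]
gripper_width: 0.635
gripper_force: 0.0
```

>>> jog_arm(increments=[[0, 0, 0, 0], [0, 0, 0, 0], [0, 0, 0, 0], [0, 0, 0, 0], [0, 0, 0, 0], [0, 0, 0, 0], [0, 0, 0, 0], [0, 0, 0, 0]], grip=18)

```text
time_s: 14.55
tcp_pos: [0.5498, -0.1929, 0.2766]
ee_rot: [[0.417, -0.909, 0.0], [-0.909, -0.417, -0.0], [0.0, -0.0, -1.0]]
wrist_force: [-0.6, 0.1, 3.6]
gripper_width: 0.314
gripper_force: 30.0
```

Gripped at 30 N. Lifting and turning toward the holder's axes.

>>> jog_arm(increments=[[0, 0, -0.3, 0], [0, 0, -0.7, 0], [0, 0, -1, 0], [0, 0, -1, -1], [0, 0, -1, -1], [0, 0, -1, -1], [0, 0, -1, -1], [0, 0, -1, -1], [0, 0, -1, -1], [0, 0, 0, -1]])

```text
time_s: 15.55
tcp_pos: [0.5501, -0.193, 0.4392]
ee_rot: [[0.838, -0.546, 0.006], [-0.546, -0.838, -0.001], [0.005, -0.002, -1.0]]
wrist_force: [1.0, 0.2, -1.1]
gripper_width: 0.316
gripper_force: 30.0
```

>>> jog_arm(increments=[[0, 0, 0, -1], [0, 0, 0, -1], [0, 0, 0, -1], [0, 0, 0, -1], [0, 0, 0, -1], [0, 0, 0, -1], [0, 0, 0, -1], [0, 0, 0, -1], [0, 0, 0, -1], [0, 0, 0, -1]])

```text
time_s: 16.55
tcp_pos: [0.5496, -0.1928, 0.4355]
ee_rot: [[0.975, 0.221, -0.001], [0.221, -0.975, 0.001], [-0.001, -0.001, -1.0]]
wrist_force: [0.2, -0.5, -1.7]
gripper_width: 0.311
gripper_force: 30.0
```

>>> jog_arm(increments=[[0, 0, 0, -1], [0, 0, 0, -1], [0, 0, 0, -1], [0, 0, 0, -1], [0, 0, 0, -1], [0, 0, 0, -1], [0, 0, 0, -1], [0, 0, 0, -1], [0, 0, 0, -1], [0, 0, 0, -1]])

```text
time_s: 17.55
tcp_pos: [0.5496, -0.1928, 0.4355]
ee_rot: [[0.521, 0.853, -0.001], [0.853, -0.521, 0.001], [-0.0, -0.001, -1.0]]
wrist_force: [0.6, 0.9, -1.9]
gripper_width: 0.315
gripper_force: 30.0
```

>>> jog_arm(increments=[[0, 0, 0, -1], [0, 0, 0, -0.45], [1, -0.94, 0, 0], [1, -0.94, 0, 0], [1, -0.94, 0, 0], [1, -0.94, 0, 0], [1, -0.94, 0, 0], [1, -0.94, 0, 0]])

```text
time_s: 18.35
tcp_pos: [0.4974, -0.0355, 0.4357]
ee_rot: [[0.422, 0.906, -0.001], [0.906, -0.422, 0.0], [-0.0, -0.001, -1.0]]
wrist_force: [0.8, 1.2, -0.8]
gripper_width: 0.313
gripper_force: 30.0
```

```bash
python3 -c "
from h import *
s=sense();print(s['tcp_pos'],np.degrees(np.arctan2(s['ee_rot'][1,0],s['ee_rot'][0,0])),s['gripper_force'],s['joints'])"
```

```text
[ 0.49742008 -0.03553451  0.43570844] 65.02114042313077 29.998717471025884 [ 1.45949893e+01  8.35302256e+00 -1.38578344e+01 -3.47778125e-02
 -6.78420002e+01  1.40439278e+02]
```

>>> jog_arm(increments=[[1, -0.94, 0, 0], [1, -0.94, 0, 0], [1, -0.94, 0, 0], [1, -0.94, 0, 0], [1, -0.94, 0, 0], [1, -0.94, 0, 0], [0, 0, 0, 0], [0, 0, 0, 0]])

```text
time_s: 19.15
tcp_pos: [0.4462, 0.1203, 0.4359]
ee_rot: [[0.421, 0.907, -0.001], [0.907, -0.421, -0.0], [-0.001, -0.001, -1.0]]
wrist_force: [0.2, -0.9, -1.1]
gripper_width: 0.314
gripper_force: 30.0
```

```bash
python3 - <<'E'
from h import *
s=sense();w=eyes.capture("wrist");cv2.imwrite("pics/h_.png",w);c=cam("wrist",s)
print(s['tcp_pos'])
o=w.copy()
p=[.5026,.2368,-.4353]
for q in place(p,0,HOLD[:1]+[box(-.022,.022,-.022,.022,.013,.085)]):
    for u in proj(c,q[1::2]): cv2.circle(o,tuple(int(v) for v in u),2,(0,0,255),-1)
cv2.imwrite("pics/h.png",np.hstack([cv2.resize(o[:300,160:480],(640,600))]))
for n in("holder","hasp","hasp_tip","bottle"): print(n,[(np.round(d['centre'],3).tolist(),round(d['conf'],2)) for d in eyes.spot_in("wrist",n)])
E
```

```text
[0.44618125 0.12025375 0.43589687]
holder [([0.509, 0.242, 0.084], 0.93), ([0.279, 0.361, 0.034], 0.75), ([0.313, 0.196, 0.056], 0.74)]
hasp [([0.302, 0.19, 0.098], 0.72)]
hasp_tip [([0.302, 0.193, 0.095], 0.94)]
bottle [([0.628, -0.195, 0.039], 0.65), ([0.451, 0.132, 0.243], 0.59)]
```

View pics/h.png

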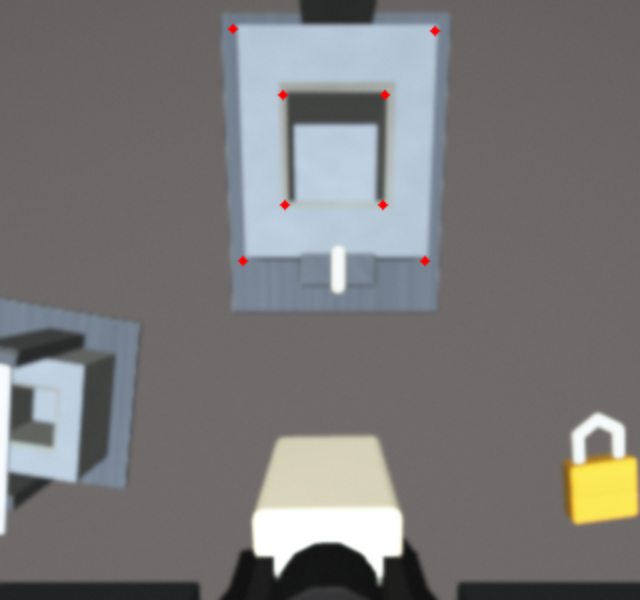

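The red predictions sit within about 2 px of the seen block corners at view (237,24), (438,24), (430,257) and (245,257). The bottle hangs straight below the grip. Solving for the well from those corners.

```bash
python3 - <<'E'
from h import *
s=sense();c=cam("wrist",s);R=s['ee_rot']
seen=np.array([[237,24],[438,24],[430,257],[245,257]])/2+[160,0]
P=np.array([ray(c,q,.085) for q in seen]);print([np.linalg.norm(P[i]-P[(i+1)%4]).round(4) for i in range(4)])
m=P.mean(0);print(m)
a=np.degrees([np.arctan2(*(P[1]-P[0])[1::-1]),np.arctan2(*(P[2]-P[3])[1::-1]),np.arctan2(*(P[0]-P[3])[1::-1])-np.pi/2,np.arctan2(*(P[1]-P[2])[1::-1])-np.pi/2]);print(a)
q=np.array([[280,84],[394,84],[284,207],[387,207]])/2+[160,0];W=np.array([ray(c,u,.085) for u in q]);print(W.mean(0),np.linalg.norm(W[0]-W[1]),np.linalg.norm(W[0]-W[2]))
for X in(m,W.mean(0)): print((R.T@(X-s['tcp_pos'])).round(4))
print(proj(c,[s['tcp_pos']+R@[ .02,0,.164+.1126]]), np.degrees(np.arctan2(R[1,0],R[0,0])))
E
```

```text
[np.float64(0.0841), np.float64(0.0921), np.float64(0.0852), np.float64(0.0921)]
[0.50595419 0.23691499 0.085     ]
[-25.07278853 -25.07701585 -25.15348187 -24.45877368]
[0.50533204 0.23689297 0.085     ] 0.04886057254240491 0.04877687558923205
[0.1318 0.004  0.351 ]
[0.1315 0.0035 0.351 ]
[[324.41041117 216.61116785]] 64.96784530815216
```

>>> jog_arm(increments=[[0, 0.19, -0.5, 0], [0.8, 0, 0, 0], [1, 0, 0, 0], [1, 0, 0, 0], [1, 0, 0, 0], [1, 0, 0, 0], [1, 0, 0, 0], [0.8, 0, 0, 0], [0, 0, 0, 0], [0, 0, 0, 0]])

```text
time_s: 20.4
tcp_pos: [0.5058, 0.2388, 0.4454]
ee_rot: [[0.421, 0.907, -0.001], [0.907, -0.421, -0.001], [-0.001, -0.001, -1.0]]
wrist_force: [0.4, 0.1, -1.2]
gripper_width: 0.308
gripper_force: 30.0
```

```bash
cat > t.py <<'E'
from h import *
s=sense();R=s['ee_rot'];print((R.T@(np.array([.5056,.2369,0])-s['tcp_pos']))[:2].round(4),s['tcp_pos'],"base z",s['tcp_pos'][2]-.2766,s['wrist_force'].round(2),s['moment'].round(2))
E
python3 t.py
```

```text
[-0.0011  0.001 ] [0.50580375 0.23878617 0.4454307 ] base z 0.16883069901876674 [ 0.42  0.05 -1.22] [-0.08 -0.09  0.03]
```

>>> jog_arm(increments=[[0, 0.05, 0.6, 0], [0, 0, 0.9, 0], [0, 0, 0.9, 0], [0, 0, 0.8, 0], [0, 0, 0.5, 0], [0, 0, 0.2, 0], [0, 0, 0.1, 0], [0, 0, 0.1, 0], [0, 0, 0.1, 0], [0, 0, 0, 0]])

```text
time_s: 21.4
tcp_pos: [0.5065, 0.2376, 0.3623]
ee_rot: [[0.422, 0.907, 0.0], [0.907, -0.422, 0.0], [0.0, 0.0, -1.0]]
wrist_force: [0.7, -0.5, -1.7]
gripper_width: 0.312
gripper_force: 30.0
```

>>> jog_arm(increments=[[0, 0, 0.12, 0], [0, 0, 0.12, 0], [0, 0, 0.12, 0], [0, 0, 0.12, 0]])

```text
time_s: 21.8
tcp_pos: [0.5064, 0.2375, 0.3521]
ee_rot: [[0.422, 0.907, -0.0], [0.907, -0.422, -0.0], [-0.0, -0.0, -1.0]]
wrist_force: [-0.2, -0.6, -2.2]
gripper_width: 0.311
gripper_force: 30.0
```

```bash
python3 t.py
```

```text
[-0.0008 -0.0004] [0.50643941 0.23749956 0.3521423 ] base z 0.07554229895135162 [-0.23 -0.55 -2.22] [-0.07 -0.   -0.03]
```

The base is 10 mm inside the well with no contact force. Lowering on.

>>> jog_arm(increments=[[0, 0, 0.25, 0], [0, 0, 0.3, 0], [0, 0, 0.3, 0], [0, 0, 0.3, 0], [0, 0, 0.3, 0]])

```text
time_s: 22.3
tcp_pos: [0.5065, 0.2375, 0.3228]
ee_rot: [[0.422, 0.907, -0.0], [0.907, -0.422, -0.0], [-0.0, -0.0, -1.0]]
wrist_force: [-0.8, -0.4, -1.2]
gripper_width: 0.312
gripper_force: 30.0
```

>>> jog_arm(increments=[[0, 0, 0.3, 0], [0, 0, 0.3, 0], [0, 0, 0.25, 0], [0, 0, 0.2, 0], [0, 0, 0.15, 0]])

```text
time_s: 22.8
tcp_pos: [0.5065, 0.2376, 0.2992]
ee_rot: [[0.422, 0.907, -0.0], [0.907, -0.422, -0.0], [-0.0, -0.0, -1.0]]
wrist_force: [-0.7, 0.5, -0.5]
gripper_width: 0.316
gripper_force: 30.0
```

>>> jog_arm(increments=[[0, 0, 0.15, 0], [0, 0, 0.1, 0], [0, 0, 0.1, 0], [0, 0, 0.05, 0], [0, 0, 0.05, 0], [0, 0, 0, 0]])

```text
time_s: 23.4
tcp_pos: [0.5065, 0.2376, 0.2904]
ee_rot: [[0.422, 0.907, -0.0], [0.907, -0.422, -0.0], [-0.0, -0.0, -1.0]]
wrist_force: [-2.1, 0.3, -2.0]
gripper_width: 0.308
gripper_force: 30.0
```

>>> jog_arm(increments=[[0, 0, 0.04, 0], [0, 0, 0.04, 0], [0, 0, 0, 0]])

```text
time_s: 23.7
tcp_pos: [0.5065, 0.2376, 0.2896]
ee_rot: [[0.422, 0.907, 0.0], [0.907, -0.422, 0.0], [0.0, 0.0, -1.0]]
wrist_force: [-3.3, 0.7, 3.6]
gripper_width: 0.314
gripper_force: 30.0
```

Floor contact came at the predicted height, so the bottle is seated. Releasing, lifting clear and moving out beyond the hasp tip.

>>> jog_arm(increments=[[0, 0, 0, 0], [0, 0, 0, 0], [0, 0, 0, 0], [0, 0, -0.2, 0], [0, 0, -0.5, 0], [0, 0, -1, 0], [0, 0, -1, 0], [0, 0, -1, 0], [0, 0, -1, 0], [0, 0, -1, 0]], grip=50)

```text
time_s: 24.7
tcp_pos: [0.5065, 0.2375, 0.4048]
ee_rot: [[0.422, 0.907, 0.001], [0.907, -0.422, 0.001], [0.001, 0.001, -1.0]]
wrist_force: [-0.1, 0.9, 0.8]
gripper_width: 0.573
gripper_force: 0.0
```

>>> jog_arm(increments=[[0, 0, -1, 0], [0, 0, -1, 0], [0, 0, -1, 0], [0, 0, 0, 0], [1, 0, 0, 0], [1, 0, 0, 0], [1, 0, 0, 0], [1, 0, 0, 0], [1, 0, 0, 0], [1, 0, 0, 0]], grip=0)

```text
time_s: 25.7
tcp_pos: [0.5574, 0.347, 0.4622]
ee_rot: [[0.422, 0.907, -0.001], [0.907, -0.422, -0.001], [-0.001, -0.001, -1.0]]
wrist_force: [-0.1, -0.2, -0.4]
gripper_width: 0.006
gripper_force: 0.0
```

>>> jog_arm(increments=[[1, 0, 0, 0], [1, 0, 0, 0], [1, 0, 0, 0], [0.5, 0, 0, 0], [0, 0, 0, 0], [0, 0, 0, 0]])

```text
time_s: 26.3
tcp_pos: [0.5866, 0.4095, 0.4626]
ee_rot: [[0.422, 0.907, -0.001], [0.907, -0.422, -0.001], [-0.001, -0.0, -1.0]]
wrist_force: [0.1, -0.1, -0.4]
gripper_width: 0.006
gripper_force: 0.0
```

```bash
python3 t.py; python3 - <<'E'
from h import *
H=np.array([.5056,.2369,0]);x=np.array([.906,-.4226,0]);y=np.array([.4226,.906,0])
for n in("wrist","scene","top"):
    s=sense();w=eyes.capture(n);
    if n=="wrist": cv2.imwrite("pics/i.png",w)
    for k in("hasp","hasp_tip","bottle_top"):
        for d in eyes.spot_in(n,k):
            q=np.array(d['centre'])-H
            if np.hypot(*q[:2])<.2: print(n,k,round(d['conf'],2),(q@x).round(3),(q@y).round(3),q[2].round(3))
E
```

```text
[-0.1901 -0.0004] [0.58657939 0.40947186 0.46255093] base z 0.18595093291608217 [ 0.13 -0.06 -0.4 ] [-0.06 -0.06  0.  ]
wrist bottle_top 0.59 0.003 0.01 0.124
scene hasp 0.44 0.003 0.005 0.126
top hasp 0.9 0.0 0.086 0.19
top hasp_tip 0.78 -0.003 0.089 0.191
top bottle_top 0.51 -0.005 -0.002 0.101
```

View pics/i.png

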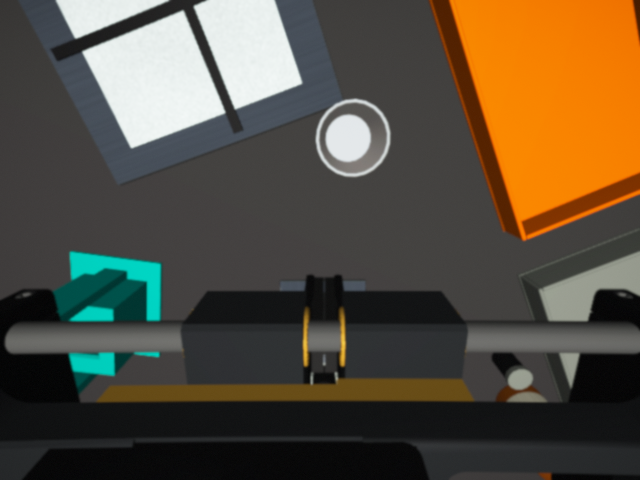

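Fingers are closed at (325,310), beaker at (353,137) is clear. Descending beside the hasp tip and pushing it over.

>>> jog_arm(increments=[[0, 0, 0.8, 0], [0, 0, 1, 0], [0, 0, 1, 0], [0, 0, 1, 0], [-0.5, 0, 0, 0], [-0.7, 0, 0, 0], [-0.5, 0, 0, 0], [-0.5, 0, 0, 0], [-0.5, 0, 0, 0]])

```text
time_s: 27.8
tcp_pos: [0.5636, 0.36, 0.388]
ee_rot: [[0.422, 0.907, 0.001], [0.907, -0.422, 0.001], [0.001, 0.001, -1.0]]
wrist_force: [0.8, 0.6, 0.0]
gripper_width: 0.006
gripper_force: 0.0
```

>>> jog_arm(increments=[[-0.5, 0, -0.1, 0], [-0.5, 0, -0.1, 0], [-0.5, 0, -0.1, 0], [-0.5, 0, -0.1, 0], [-0.5, 0, -0.1, 0], [-0.5, 0, 0, 0], [-0.5, 0, 0, 0], [-0.5, 0, 0, 0]])

```text
time_s: 28.6
tcp_pos: [0.5298, 0.2876, 0.3967]
ee_rot: [[0.422, 0.907, -0.0], [0.907, -0.422, 0.0], [0.0, -0.0, -1.0]]
wrist_force: [1.2, 1.6, -1.4]
gripper_width: 0.005
gripper_force: 0.5
```

```bash
python3 t.py; python3 - <<'E'
from h import *
H=np.array([.5056,.2369,0]);x=np.array([.906,-.4226,0]);y=np.array([.4226,.906,0])
for n in("scene",):
    eyes.capture(n)
    for k in("hasp","hasp_tip"):
        for d in eyes.spot_in(n,k):
            q=np.array(d['centre'])-H
            if np.hypot(*q[:2])<.2: print(n,k,round(d['conf'],2),(q@x).round(3),(q@y).round(3),q[2].round(3))
E
```

```text
[-0.0561 -0.0005] [0.52980466 0.28756098 0.39671754] base z 0.12011753528889096 [ 1.18  1.57 -1.37] [ 0.21 -0.31  0.04]
scene hasp 0.56 0.006 0.052 0.045
scene hasp 0.54 -0.002 0.051 0.168
scene hasp_tip 0.74 0.008 0.049 0.044
scene hasp_tip 0.51 -0.002 0.057 0.167
```

The hasp is upright and follows with about 2 N. Pushing it over and then down.

>>> jog_arm(increments=[[-0.5, 0, 0, 0], [-0.5, 0, 0, 0], [-0.5, 0, 0, 0], [-0.5, 0, 0.1, 0], [-0.5, 0, 0.2, 0], [-0.5, 0, 0.2, 0], [-0.4, 0, 0.3, 0], [0, 0, 0.4, 0]])

```text
time_s: 29.55
tcp_pos: [0.501, 0.2256, 0.3728]
ee_rot: [[0.423, 0.906, -0.0], [0.906, -0.423, -0.0], [-0.0, 0.0, -1.0]]
wrist_force: [0.7, 0.3, 1.3]
gripper_width: 0.005
gripper_force: 0.3
```

>>> jog_arm(increments=[[0, 0, 0.4, 0], [0, 0, 0.4, 0], [0, 0, 0.4, 0], [0, 0, 0.3, 0], [0, 0, 0.3, 0]])

```text
time_s: 30.05
tcp_pos: [0.5015, 0.2268, 0.3362]
ee_rot: [[0.422, 0.907, -0.001], [0.907, -0.422, -0.001], [-0.001, -0.0, -1.0]]
wrist_force: [0.5, -0.8, 0.7]
gripper_width: 0.004
gripper_force: 0.3
```

```bash
python3 t.py
```

```text
[ 0.0111 -0.0005] [0.50152711 0.22681147 0.33617041] base z 0.05957041413931918 [ 0.46 -0.81  0.68] [-0.17 -0.01 -0.01]
```

>>> jog_arm(increments=[[0, 0, 0.15, 0], [0, 0, 0.15, 0], [0, 0, 0.15, 0], [0, 0, 0.1, 0], [0, 0, 0.05, 0], [0, 0, 0, 0]])

```text
time_s: 30.65
tcp_pos: [0.5015, 0.2267, 0.3249]
ee_rot: [[0.422, 0.907, 0.0], [0.907, -0.422, 0.0], [0.0, -0.0, -1.0]]
wrist_force: [-0.9, 0.5, -0.1]
gripper_width: 0.01
gripper_force: 0.0
```

>>> jog_arm(increments=[[0, 0, 0.05, 0], [0, 0, 0.05, 0], [0, 0, 0, 0]])

```text
time_s: 30.95
tcp_pos: [0.5015, 0.2267, 0.3229]
ee_rot: [[0.422, 0.907, 0.0], [0.907, -0.422, 0.0], [0.0, 0.0, -1.0]]
wrist_force: [-0.1, -0.3, 0.2]
gripper_width: 0.006
gripper_force: 0.0
```

>>> jog_arm(increments=[[0, 0, 0.05, 0], [0, 0, 0.05, 0], [0, 0, 0.05, 0], [0, 0, 0, 0]])

```text
time_s: 31.35
tcp_pos: [0.5014, 0.2268, 0.3224]
ee_rot: [[0.421, 0.907, 0.001], [0.907, -0.421, 0.0], [0.001, 0.001, -1.0]]
wrist_force: [-4.6, -1.0, 11.6]
gripper_width: 0.002
gripper_force: 6.0
```

A hard stop of 11.6 N with the fingertips at 140 mm is the closed height. Lifting off to check.

>>> jog_arm(increments=[[0, 0, -0.3, 0], [0, 0, -0.7, 0], [0, 0, -1, 0], [0, 0, -1, 0], [0, 0, -1, 0], [0, 0, -1, 0], [0, 0, -1, 0], [-1, 0, -1, 0], [-1, 0, 0, 0], [-1, 0, 0, 0]])

```text
time_s: 32.35
tcp_pos: [0.4758, 0.1718, 0.4605]
ee_rot: [[0.422, 0.907, 0.001], [0.907, -0.422, 0.001], [0.001, 0.0, -1.0]]
wrist_force: [0.4, -0.8, -0.8]
gripper_width: 0.002
gripper_force: 0.0
```

>>> jog_arm(increments=[[-1, 0, 0, 0], [-1, 0, 0, 0], [-1, 0, 0, 0], [-1, 0, 0, 0], [-1, 0, 0, 0], [0, 0, 0, 0], [0, 0, 0, 0]])

```text
time_s: 33.05
tcp_pos: [0.4338, 0.081, 0.4602]
ee_rot: [[0.423, 0.906, 0.001], [0.906, -0.423, 0.0], [0.001, 0.001, -1.0]]
wrist_force: [0.2, -0.2, 0.0]
gripper_width: 0.004
gripper_force: 0.0
```

```bash
python3 - <<'E'
from h import *
sc=eyes.capture("scene");w=eyes.capture("wrist")
cv2.imwrite("pics/j.png",np.hstack([cv2.resize(sc[280:400,330:450],(400,400)),cv2.resize(w[0:240,200:440],(400,400))]))
H=np.array([.5056,.2369,0]);x=np.array([.906,-.4226,0]);y=np.array([.4226,.906,0])
for k in("hasp","hasp_tip"):
  for n in("wrist","scene"):
    for d in eyes.spot_in(n,k):
        q=np.array(d['centre'])-H
        if np.hypot(*q[:2])<.2: print(n,k,round(d['conf'],2),(q@x).round(3),(q@y).round(3),q[2].round(3))
E
```

```text
wrist hasp 0.71 0.0 -0.022 0.139
scene hasp 0.74 -0.003 -0.004 0.141
scene hasp 0.18 0.012 0.009 0.101
wrist hasp_tip 0.86 -0.002 -0.025 0.14
wrist hasp_tip 0.58 0.013 -0.003 0.1
scene hasp_tip 0.67 -0.006 -0.001 0.136
```

View pics/j.png

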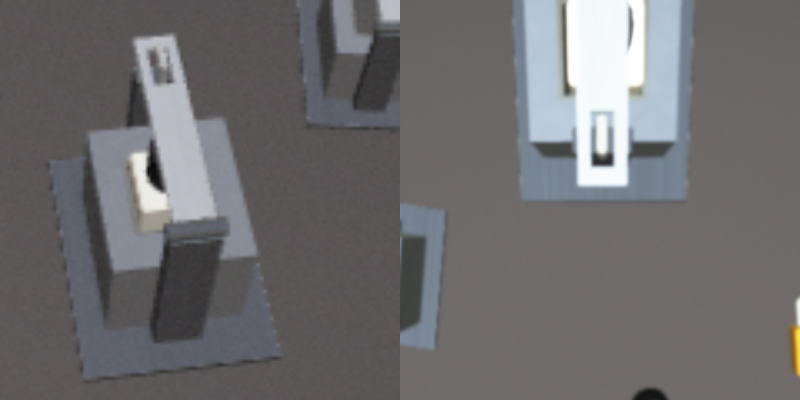

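The hasp lies level at about 140 mm, with the staple through its window at crop (160,62) and (602,130), over the seated bottle. Handing in.

```bash
python3 -c "
from station import r
print(r.finish_job())"
```

```text
the job is handed in; nothing more can be done
None
```

The bottle was stood upright on the bare worktop and let go, then seated cap up in the well of the large grey holder; the hasp is closed over its staple, no bystander was touched that I could see, and the job was handed in at about 33 s.

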